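# Wind the screw lift table level with the cutting block

## Robot

A 6-joint arm with a two-finger parallel gripper is mounted at the origin on the work surface. World frame = base frame: x ahead of the robot, y to its left, z up, the work surface at z = 0. Lengths are in m, angles in rad, forces in N, time in s.
With the tool pointing down it reaches from about 0.25 to 0.775 m from the base axis. Payload 4 kg.
Tool frame: the origin (TCP) lies midway between the tips of the shut fingers; the grasp point (between the pads) lies 19 mm behind it; z points along the fingers, y is the direction in which the jaws open and shut (so a half turn about z gives the same grasp; the last joint's range is limited). The gripper opens to 85 mm and grips with 20 to 120 N. Pads are 22 mm wide; open, the fingers measure 114 mm over their backs; the gripper's body (76 mm by 85 mm) begins 54 mm behind the grasp point. The pads swing forward as they close: fully open they stand 13 mm farther back than shut.
Start: joints at [1.176, 0.087, 1.371, -0, 1.684, -0.103], TCP at [0.158, 0.527, 0.231] pointing down, gripper open.
Joint ranges: [-3.1, 3.1], [-0.76, 2.03], [0.27, 2.55], [-1.08, 4.22], [0.17, 2.65], [-2.57, 2.57]. Speed limits (rad/s): [2.79, 2.79, 3.14, 3.14, 3.14, 3.14].

## Interface

Orientations are given as a unit quaternion [w, x, y, z].
In Python, from bench import telemetry, read_camera, camera_params, job gives the robot as it stands.
- The arm moves only by the tool send_rows, never from a script. Its argument "increments" is one flat list of numbers, 5 for each row, row after row: the shift along the tool's x, y, z in units of 25 mm (1.0 is 25 mm), then the turn about the tool's z in degrees, then the opening, from 0 (shut) to 1 (fully open). In form: [dx, dy, dz, yaw, grip, dx, dy, dz, yaw, grip, ...]. A call has exactly 8 rows; each row shifts and turns the commanded pose from where the row before left it, along the tool's axes as they then stand; what a row does not reach is not made up. A row lasts 1/10 s, in which the tool goes at most 50 mm and 8.59 degrees, less where a joint would pass 70% of its speed; a pose out of reach is approached as far as the arm can. A call is refused whole if a number of a shift passes 1 or a number of a turn 8.59, either way. A call with a gripper value outside its range is refused whole. The fingers move at their own pace and stop on an object; the grip force is fixed at half the most. Time passes only in rows, so rows that do not move let the fingers close, or fill a call up. It gives the time, the measured TCP pose, the force and the opening at its end, in the units of the state.
- telemetry.get_state(): the state, without advancing time (a new reading comes with each control period).
- read_camera(name): name is "scene" or "side" or "wrist"; returns (picture, depth): 480x640x3 uint8, red, green, blue; 480x640 float32, m along the optical axis (not along the pixel's ray), 0 where there is no reading.
- camera_params(name): a dict with "mtx" (3x3 intrinsics, pixels), "R" (3x3) and "t" (3): a world point X has camera coordinates R X + t. Camera axes: x right, y down, z forward; pixel columns grow to the right and rows downward; lengths in m; the calibration is good to about 2 mm. The wrist camera is an equidistant fisheye: a pixel r from the principal point sees the ray r / f radians off the axis. A picture is of the moment at which its call begins: read the wrist's pose just before it. camera_params takes no time and is no camera call; for the wrist camera it gives the pose at the moment of the call.
- job.hand_in(): hands the job in, once; it reports no verdict.
The state is a dict: "time_s": time; "joint_positions": joint angles; "joint_vel": joint speeds; "effort": joint torques, N m; "ee_pos": TCP position; "ee_rot": TCP orientation; "wrist_force": force on the tool from outside, world axes, zero at the start; "moment": the same for the moment, N m; "width": finger opening in m.
Only numpy, scipy, OpenCV 4.12 (cv2) and the standard library are available. Lean on these libraries where they do the work, as an engineer would, in place of code of your own. Each camera call takes 0.05 s, during which the arm holds its last target.

## Task

Fit the loose crank onto the square spindle on top of the screw stand, feeling for the angle at which it drops fully home, then wind it clockwise to raise the lifting table until its plywood top is level with the top of the wooden cutting block beside it, so that a sheet can lie flat across both. Never lean hard on or wrench the spindle, do not knock the other things about, and leave the crank sitting on the spindle, let go of.

Things in the scene. Friction and masses are not known exactly. Their poses are not given: they have to be found in the camera images.
- shaft_top (a point): centre of the tip of the upright steel spindle, 170 mm above the bench. 14 mm square; the top 3 mm taper to 9 mm square, so the tip centres itself in the crank's socket. The angle of its flats varies and is NOT measured (this point's axes do not turn with it): press the socket on the tip with about 5 N and turn it slowly, up to a quarter turn, until it drops. Fully home the mouth is 30 mm below the tip
- stand: the fixed screw stand: origin on the bench under the spindle, +x towards the lifting table. Grey column 52 mm square, topped by a round collar 44 mm across, 125 mm above the bench. Turning the spindle takes about 0.2 N m (3 to 4 N at the crank's grip) either way; clockwise seen from above raises the lifting table 25 mm a turn, the other way lowers it; it stays where it is left
- lift_top (a point): centre of the lifting table's flat top: a plywood board 180 x 160 mm on a steel frame beside the column, its centre 150 mm from the spindle's axis along the stand's +x. It moves only straight up and down, with the screw; the top starts 55 to 68 mm above the bench
- block_top (a point): centre of the flat top of the fixed wooden cutting block, 180 x 140 mm, next to the lifting table (at the stand's +y side) with a gap of about 10 mm. Its top is 88 to 112 mm above the bench, different each time
- crank_hub (a point): centre of the crank's hub, half-way up. The crank is one loose dark steel piece, about 0.3 kg, lying flat on the bench at the start, socket down. The hub is an upright block 30 x 30 mm, 46 mm high, flat sides along x and y; a flat arm, 18 mm wide and 10 mm thick, level with the hub's foot, runs along +x to an upright wooden grip. Grasp the hub by its sides that face +y and -y
- crank_mouth (a point): centre of the mouth of the crank's socket, in the underside of the hub, 23 mm below the hub's centre: a square hole 15.2 mm wide and 30 mm deep, its sides along the crank's x and y. Same axes as the hub. If it turns stiffly on the spindle (the spindle turning along) before it is home, ease the turn back a little so that the socket does not jam, and keep pressing lightly
- crank_grip (a point): centre of the crank's upright round wooden grip, 22 mm across and 54 mm high, 60 mm from the socket's axis along the crank's +x and 39 mm above the level of the socket's mouth. It turns freely on its pin: held firmly, the hand can keep its direction while the crank goes round
- wrench: a loose steel wrench lying on the bench, not needed; origin under its middle
- tin: a loose closed tin, 60 mm across, 50 mm high, not needed; origin under its middle
- glue_jar: a loose jar, 68 mm across, 90 mm high, not needed; origin under its middle
- tape_roll: a loose cardboard ring, 90 mm across, 30 mm high, not needed; origin under its middle
- mug: a loose white mug, 76 mm across, 90 mm high, not needed; origin under its middle
Things that resemble listed ones, but are neither listed nor needed, are in the scene too. Of the things that look like the part that bears crank_hub, take the one that is farthest from the robot's base at the start.

How it is judged:
By the outcome, as a careful person would: the job done as asked, in the order asked, and still so for the second after the job is handed in, with the robot touching nothing.
It also fails if it takes over 72 s, if anything falls off the work surface, if the arm or the gripper's body presses on something with over 40 N, if the wrist force passes 120 N, or if a joint passes its speed limit or range.

## Working session

There is one attempt and no reset: what is moved stays moved. The work goes in short steps, Python scripts to look and compute and a tool call to move; the robot and the scene stay as the last step left them, time stands still between calls to the robot, and variables do not carry over. Pictures are saved under pics/ and viewed, and the job is handed in when it is done.

Besides the shell and the picture viewer there is one more tool, called after "Emit:" as name(argument=value, ...), one argument or row to a line, values as JSON. send_rows: Moves the arm, as the interface text tells. Its arguments: {"type":"object","properties":{"increments":{"type":"array","items":{"type":"number"}}},"required":["increments"]}

```bash
ls; mkdir -p pics
cat > h.py <<'E'
import numpy as np, cv2
from bench import telemetry, read_camera, camera_params, job
def save(name,img): cv2.imwrite('pics/'+name,cv2.cvtColor(img,cv2.COLOR_RGB2BGR))
def world(p,d,u,v):
    K=p['mtx'];z=d[v,u]
    c=np.array([(u-K[0,2])/K[0,0]*z,(v-K[1,2])/K[1,1]*z,z])
    return np.array(p['R']).T@(c-np.array(p['t']))
def cloud(p,d):
    K=p['mtx'];v,u=np.mgrid[:480,:640]
    c=np.stack([(u-K[0,2])/K[0,0]*d,(v-K[1,2])/K[1,1]*d,d],-1)
    w=(c-np.array(p['t']).ravel())@np.array(p['R'])
    w[d<=0]=np.nan
    return w
E
python3 - <<'E'
from h import *
for n in ['scene','side']:
    im,d=read_camera(n);p=camera_params(n)
    save(n+'0.png',im);np.savez('/tmp/'+n+'0.npz',im=im,d=d,**p)
    print(n,p, (d>0).mean())
s=telemetry.get_state();print(s)
E
```

```text
pics
scene {'mtx': array([[504.80793326,   0.        , 320.63617901],
       [  0.        , 504.80793326, 240.87630881],
       [  0.        ,   0.        ,   1.        ]]), 'R': array([[-0.63717596,  0.77071255, -0.00299488],
       [ 0.4171345 ,  0.34158748, -0.84220947],
       [-0.64807839, -0.5378849 , -0.53914213]]), 't': array([ 0.32519223, -0.0430252 ,  1.39945837])} 0.996044921875
side {'mtx': array([[433.71270337,   0.        , 315.00096945],
       [  0.        , 433.71270337, 245.61736913],
       [  0.        ,   0.        ,   1.        ]]), 'R': array([[ 0.91164585, -0.41022863,  0.02478518],
       [-0.20009241, -0.49572302, -0.84511639],
       [ 0.35897753,  0.76548753, -0.53400747]]), 't': array([-0.46190203,  0.16584979,  1.02693199])} 0.9958430989583333
{'time_s': 0.1, 'joint_positions': array([ 1.17589720e+00,  8.79105680e-02,  1.37214317e+00,  1.19697326e-05,
        1.68361366e+00, -1.03080797e-01]), 'joint_vel': array([-0.00148676, -0.00345126, -0.00221579,  0.0008628 ,  0.00100348,
        0.00098709]), 'effort': array([ 2.13264124e-03, -3.53015041e+01, -3.14219213e+01, -2.36911765e-04,
        7.89444748e-03,  7.65316983e-07]), 'ee_pos': array([0.15804348, 0.5263209 , 0.23021976]), 'ee_rot': array([-2.61397997e-04,  1.45391255e-01,  9.89373694e-01, -1.00391294e-03]), 'wrist_force': array([ 0.10497598, -0.53593173,  0.88483539]), 'moment': array([0.005473  , 0.06186507, 0.03294829]), 'width': 0.0852101014201636}
```

View pics/scene0.png

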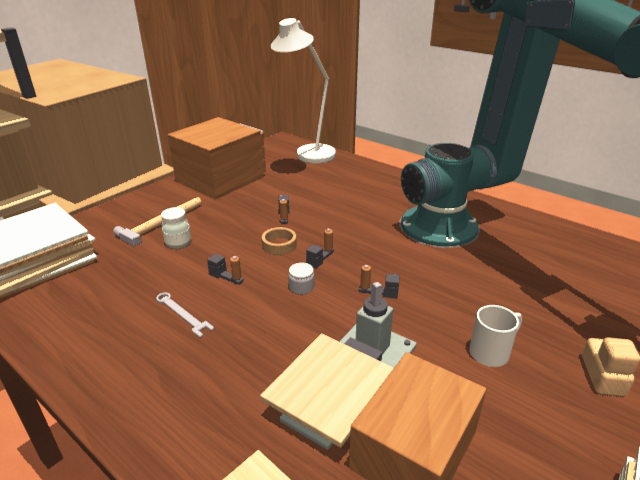

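View pics/side0.png

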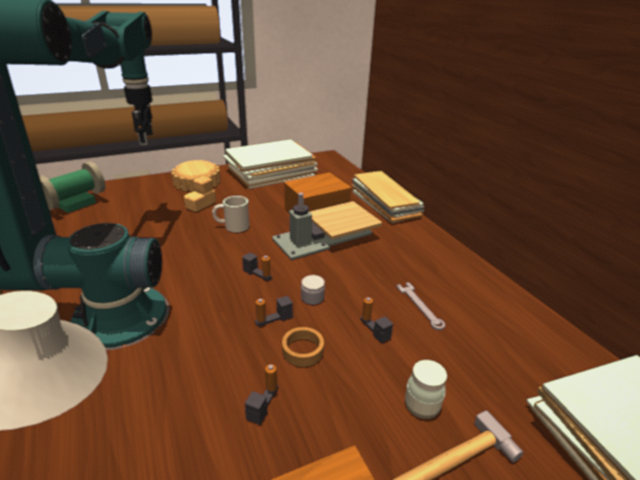

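The scene shows four similar cranks, with hubs in the scene view at about (217,265), (284,203), (315,256) and (392,287). In the side view they are at about (383,328), (257,406), (285,308) and (250,262). I'll measure their distances from the base.

Run:
```python
from h import *
from scipy import ndimage
for n in ['scene','side']:
    z=np.load('/tmp/%s0.npz'%n);w=cloud(z,z['d']);im=z['im'].astype(int)
    mx=im.max(-1);mn=im.min(-1)
    dark=(mx<95)&(mx-mn<28)&(w[...,2]>0.012)&(w[...,2]<.07)
    lab,k=ndimage.label(dark)
    print(n)
    for i in range(1,k+1):
        m=lab==i
        if m.sum()<40: continue
        P=w[m];top=P[P[:,2]>np.nanmax(P[:,2])-.006]
        c=top.mean(0);v,u=np.where(m)
        print('dark',m.sum(),(u.mean().round(),v.mean().round()),'top',c.round(4),'r',np.hypot(c[0],c[1]).round(3))
    # grips
    g=(im[...,0]>110)&(im[...,0]-im[...,2]>50)&(w[...,2]>.03)&(w[...,2]<.08)&(w[...,0]<.9)
    lab,k=ndimage.label(g)
    for i in range(1,k+1):
        m=lab==i
        if not 40<m.sum()<1500: continue
        P=w[m];v,u=np.where(m);c=P[P[:,2]>np.nanmax(P[:,2])-.004].mean(0)
        print('grip',m.sum(),(u.mean().round(),v.mean().round()),c.round(4))
```

```text
scene
dark 1377 (np.float64(441.0), np.float64(223.0)) top [0.0428 0.0223 0.0668] r 0.048
dark 182 (np.float64(314.0), np.float64(256.0)) top [ 0.3661 -0.1381  0.042 ] r 0.391
dark 199 (np.float64(217.0), np.float64(266.0)) top [ 0.5422 -0.2925  0.0428] r 0.616
dark 161 (np.float64(391.0), np.float64(287.0)) top [0.3498 0.0715 0.0429] r 0.357
dark 450 (np.float64(375.0), np.float64(340.0)) top [0.5344 0.1468 0.067 ] r 0.554
grip 121 (np.float64(166.0), np.float64(96.0)) [-0.154  -1.4326  0.0771]
grip 113 (np.float64(178.0), np.float64(96.0)) [-0.1837 -1.3941  0.077 ]
grip 282 (np.float64(221.0), np.float64(97.0)) [-0.2927 -1.228   0.0783]
grip 99 (np.float64(243.0), np.float64(98.0)) [-0.3514 -1.1505  0.0772]
grip 185 (np.float64(262.0), np.float64(98.0)) [-0.3938 -1.0809  0.0777]
grip 55 (np.float64(282.0), np.float64(99.0)) [-0.4449 -1.0067  0.0779]
grip 62 (np.float64(288.0), np.float64(99.0)) [-0.4625 -0.9861  0.0782]
grip 144 (np.float64(303.0), np.float64(99.0)) [-0.498  -0.9331  0.0771]
grip 113 (np.float64(316.0), np.float64(99.0)) [-0.5284 -0.887   0.0783]
grip 70 (np.float6
[... 2258 characters left out ...]
.0), np.float64(168.0)) [0.6567 0.599  0.058 ]
grip 615 (np.float64(380.0), np.float64(191.0)) [0.8729 0.2652 0.063 ]
grip 309 (np.float64(198.0), np.float64(195.0)) [0.2933 0.4928 0.0777]
grip 46 (np.float64(368.0), np.float64(301.0)) [ 0.527  -0.2458  0.0691]
grip 51 (np.float64(260.0), np.float64(302.0)) [ 0.3006 -0.1571  0.0695]
grip 42 (np.float64(293.0), np.float64(331.0)) [ 0.347  -0.2363  0.0312]
grip 63 (np.float64(320.0), np.float64(344.0)) [ 0.384  -0.2952  0.0314]
grip 51 (np.float64(286.0), np.float64(346.0)) [ 0.3165 -0.2722  0.0313]
grip 79 (np.float64(271.0), np.float64(369.0)) [ 0.2576 -0.3476  0.0704]
grip 507 (np.float64(593.0), np.float64(449.0)) [ 0.6786 -0.7034  0.064 ]
```

Run:
```python
from h import *
a=np.load('/tmp/scene0.npz')['im'];b=np.load('/tmp/side0.npz')['im']
c1=cv2.resize(a[180:310,190:420],None,fx=3,fy=3,interpolation=cv2.INTER_CUBIC)
save('crop1.png',c1)
c2=cv2.resize(b[240:430,230:420],None,fx=3,fy=3,interpolation=cv2.INTER_CUBIC);save('crop2.png',c2)
```

```text
(no output)
```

View pics/crop1.png

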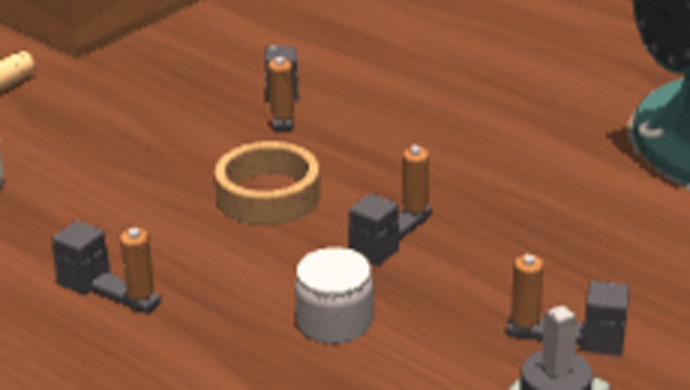

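View pics/crop2.png

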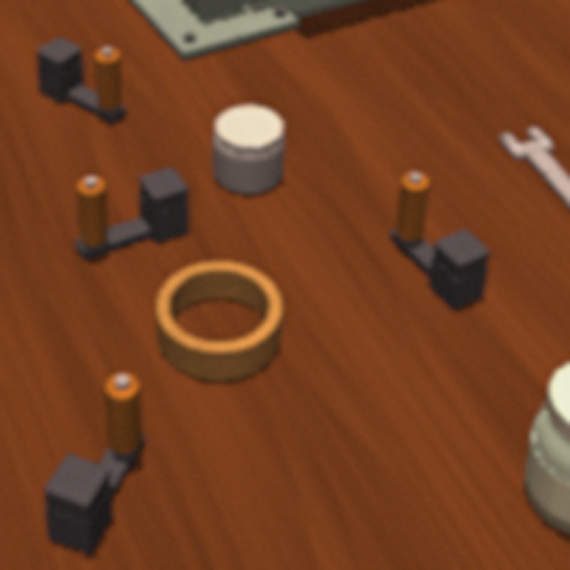

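The candidates are at distances r = 0.616 (217,265), 0.446 (284,203), 0.39 (315,256) and 0.35 m (392,287). The farthest is the one at scene (217,265) / side (383,328), hub near (0.54,-0.30). The crops confirm that it is a complete crank with its grip at scene (234,262). Next I'll measure it more precisely, along with the stand and the two tops.

```bash
cat >> h.py <<'E'
def ray(p,u,v,z):
    K=p['mtx'];R=np.array(p['R']);t=np.array(p['t']).ravel()
    d=R.T@np.array([(u-K[0,2])/K[0,0],(v-K[1,2])/K[1,1],1.]);o=-R.T@t
    return o+d*(z-o[2])/d[2]
E
python3 - <<'E'
from h import *
for n in ['scene','side']:
    z=np.load('/tmp/%s0.npz'%n);w=cloud(z,z['d']);im=z['im'].astype(int)
    # bench level check
    m=(np.abs(w[...,2])<.012)&(w[...,0]>.3)&(w[...,0]<.7)&(abs(w[...,1])<.3)
    print(n,'bench z',np.nanmedian(w[...,2][m]))
    # spindle
    for a,b in((.16,.19),(.13,.16)):
        m=(w[...,2]>a)&(w[...,2]<b)&(w[...,0]>.35)&(w[...,0]<.65)&(w[...,1]>0)&(w[...,1]<.25)
        P=w[m];v,u=np.where(m);print('spindle',a,m.sum(),P.mean(0).round(4),P.max(0).round(4),u.mean(),v.mean(), v.min(),v.max())
    # hub top & region
    m=(w[...,2]>.035)&(w[...,2]<.05)&(np.hypot(w[...,0]-.537,w[...,1]+.3)<.03)
    P=w[m];print('hub',m.sum(),P.mean(0),P.min(0),P.max(0))
    m=(w[...,2]>.055)&(w[...,2]<.08)&(np.hypot(w[...,0]-.527,w[...,1]+.243)<.03)
    P=w[m];print('grip',m.sum(),P.mean(0),P.max(0))
    # tops
    lift=(w[...,2]>.045)&(w[...,2]<.08)&(w[...,0]>.5)&(w[...,0]<.82)&(w[...,1]>0)&(w[...,1]<.35)&(im[...,0]>170)
    blk=(w[...,2]>.08)&(w[...,2]<.12)&(w[...,0]>.4)&(w[...,0]<.85)&(w[...,1]>.1)&(w[...,1]<.45)&(im[...,0]-im[...,2]>60)
    for nm,m in(('lift',lift),('blk',blk)):
        m=cv2.erode(m.astype(np.uint8),np.ones((5,5)))>0
        P=w[m];print(nm,m.sum(),np.median(P[:,2]),P[:,2].std(),cv2.minAreaRect(P[:,:2].astype(np.float32)*1000))
E
```

```text
scene bench z 2.386061867636479e-05
spindle 0.16 71 [0.5191 0.1365 0.1667] [0.5254 0.1438 0.1709] 376.22535211267603 285.63380281690144 281 290
spindle 0.13 143 [0.5202 0.1375 0.1456] [0.526  0.1445 0.1598] 375.7062937062937 295.3986013986014 287 303
hub 151 [ 0.53770528 -0.29762489  0.04350734] [ 0.51639791 -0.3159092   0.03526316] [ 0.55155091 -0.28313204  0.04897507]
grip 70 [ 0.52994279 -0.23856986  0.06348296] [ 0.538358   -0.23079716  0.07164912]
lift 6190 0.05640258952622777 0.001147145670432671 ((667.0196533203125, 149.52520751953125), (171.830810546875, 151.14486694335938), 4.750725269317627)
blk 7822 0.10353396670067422 0.001419824821910187 ((652.2349243164062, 311.708251953125), (175.09658813476562, 134.7694854736328), 5.0882439613342285)
side bench z 0.0010870534468304296
spindle 0.16 24 [0.5174 0.1295 0.1669] [0.525  0.1366 0.1727] 301.0833333333333 194.91666666666666 193 197
spindle 0.13 48 [0.5163 0.1278 0.1453] [0.5237 0.1347 0.1596] 300.9166666666667 202.10416666666666 197 207
hub 187 [ 0.5349899  -0.30605439  0.04468282] [ 0.52029436 -0.31997933  0.03507486] [ 0.55444457 -0.28702107  0.04967626]
grip 77 [ 0.52708409 -0.24726755  0.06428305] [ 0.53951525 -0.23367885  0.07401259]
lift 975 0.057738040754166005 0.0013255870379407359 ((665.1637573242188, 145.33712768554688), (160.3628387451172, 138.14877319335938), 5.9382734298706055)
blk 792 0.10428129465512181 0.004136839450825721 ((645.2349243164062, 294.4951171875), (167.61180114746094, 130.85289001464844), 6.561562538146973)
```

Emit:
send_rows(
  increments=[-0.857,-0.976,0,0,1,-0.857,-0.976,0,0,1,-0.857,-0.976,0,0,1,-0.857,-0.976,0,0,1,-0.857,-0.976,0,0,1,-0.857,-0.976,0,0,1,-0.857,-0.976,0,0,1,-0.857,-0.976,0,0,1],
)

```text
time_s: 0.9
ee_pos: [0.2663, 0.2891, 0.2308]
ee_rot: [-0.0, 0.145, 0.989, -0.0]
wrist_force: [-0.7, 0.1, 0.3]
width: 0.085
```

Emit:
send_rows(
  increments=[-0.857,-0.976,0,0,1,-0.857,-0.976,0,0,1,-0.857,-0.976,0,0,1,-0.857,-0.976,0,0,1,-0.857,-0.976,0,0,1,-0.857,-0.976,0,0,1,-0.857,-0.976,0,0,1,-0.857,-0.976,0,0,1],
)

```text
time_s: 1.7
ee_pos: [0.3743, 0.053, 0.2309]
ee_rot: [-0.0, 0.145, 0.989, 0.0]
wrist_force: [0.2, 0.0, 0.6]
width: 0.0853
```

Emit:
send_rows(
  increments=[-0.857,-0.976,0,0,1,-0.857,-0.976,0,0,1,-0.857,-0.976,0,0,1,-0.857,-0.976,0,0,1,-0.857,-0.976,0,0,1,-0.857,-0.976,0,0,1,-0.857,-0.976,0,0,1,-0.857,-0.976,0,0,1],
)

```text
time_s: 2.5
ee_pos: [0.4824, -0.1832, 0.2306]
ee_rot: [-0.001, 0.145, 0.989, 0.0]
wrist_force: [-0.8, -0.1, 0.7]
width: 0.0855
```

Emit:
send_rows(
  increments=[-0.857,-0.976,0,0,1,-0.857,-0.976,0,0,1,-0.857,-0.976,0,0,1,0,0,0,8.5,1,0,0,0,8.5,1,0,0,0,8.5,1,0,0,0,8.5,1,0,0,0,8.5,1],
)

```text
time_s: 3.3
ee_pos: [0.5225, -0.2705, 0.2304]
ee_rot: [-0.001, 0.497, 0.868, 0.0]
wrist_force: [0.1, -0.3, 0.3]
width: 0.0852
```

Emit:
send_rows(
  increments=[0,0,0,8.5,1,0,0,0,8.5,1,0,0,0,6.5,1,0,0,0,0,1,0,0,0,0,1,0,0,0,0,1,0,0,0,0,1,0,0,0,0,1],
)

```text
time_s: 4.1
ee_pos: [0.5227, -0.2706, 0.2313]
ee_rot: [-0.0, 0.661, 0.751, 0.0]
wrist_force: [-0.4, -0.3, 0.4]
width: 0.0853
```

Run:
```python
from h import *
p=camera_params('wrist');s=telemetry.get_state();im,d=read_camera('wrist')
save('w1.png',im);np.savez('/tmp/w1.npz',im=im,d=d,**p);print(p,s['ee_pos'],s['ee_rot'],d.min(),d.max())
```

```text
{'mtx': array([[371.64829954,   0.        , 317.5930087 ],
       [  0.        , 371.64829954, 240.18545745],
       [  0.        ,   0.        ,   1.        ]]), 'R': array([[ 0.99176101,  0.12809222, -0.00157807],
       [ 0.1223751 , -0.94370995,  0.3073042 ],
       [ 0.03787404, -0.30496543, -0.95161003]]), 't': array([-0.48435172, -0.35872154,  0.2776412 ])} [ 0.52272379 -0.27058714  0.2312687 ] [-2.91224188e-05  6.60564203e-01  7.50769559e-01  4.24932676e-05] 0.0 1.1284324
```

View pics/w1.png

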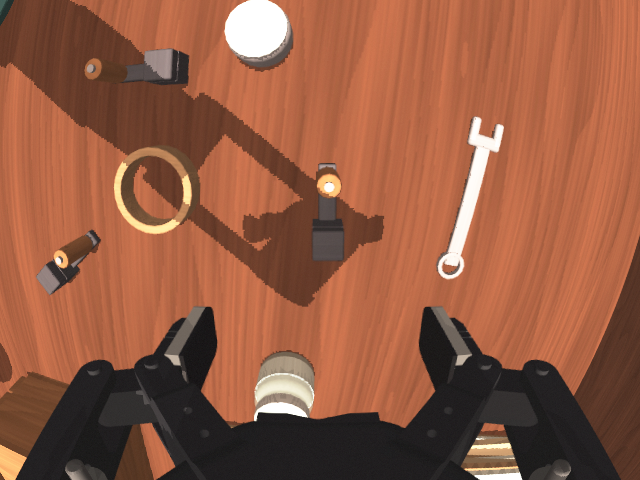

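The wrist view shows the crank centred, with the hub top near (328,240) and the grip at (328,187). The jar is behind it at (285,390). I'll measure the hub in this view.

```bash
cat >> h.py <<'E'
def wdir(p):
    K=p['mtx'];v,u=np.mgrid[:480,:640].astype(float)
    x=(u-K[0,2])/K[0,0];y=(v-K[1,2])/K[1,1];r=np.hypot(x,y)+1e-12
    s=np.sin(r)/r
    return np.stack([x*s,y*s,np.cos(r)],-1)
def wcloud(p,d):
    D=wdir(p);c=D/D[...,2:]*d[...,None]
    w=(c-np.array(p['t']).ravel())@np.array(p['R']);w[d<=0]=np.nan
    return w
def wray(p,z):   # every pixel on plane z
    D=wdir(p)@np.array(p['R']);o=-np.array(p['R']).T@np.array(p['t']).ravel()
    return o+D*((z-o[2])/D[...,2])[...,None]
E
python3 - <<'E'
from h import *
z=np.load('/tmp/w1.npz');w=wcloud(z,z['d'])
m0=np.hypot(w[...,0]-.53,w[...,1]+.27)<.12
print('bench',np.nanmedian(w[...,2][m0&(w[...,2]<.01)]))
hx=np.hypot(w[...,0]-.536,w[...,1]+.302)<.04
m=hx&(w[...,2]>.038)&(w[...,2]<.055)
W=w;P=W[m];print('hub',m.sum(),np.median(P[:,2]))
Q=wray(z,.046)[m]; r=cv2.minAreaRect(Q[:,:2].astype(np.float32)*1000);print(r)
v,u=np.where(m);print(u.min(),u.max(),v.min(),v.max())
m=(np.hypot(w[...,0]-.528,w[...,1]+.243)<.03)&(w[...,2]>.058)&(w[...,2]<.08)
P=w[m];Q=wray(z,.066)[m];print('grip',m.sum(),np.median(P[:,2]),cv2.minEnclosingCircle(Q[:,:2].astype(np.float32)*1000))
E
```

```text
bench -0.00027401930938594836
hub 955 0.04548517619211171
((537.0741577148438, -299.95489501953125), (28.29547119140625, 30.44045066833496), 7.417515754699707)
313 343 229 260
grip 507 0.06556507690301859 ((528.8369750976562, -241.0461883544922), 10.974957466125488)
```

Emit:
send_rows(
  increments=[-0.62,0.21,0,-0.4,1,-0.62,0.21,0,0,1,0,0,1,0,1,0,0,1,0,1,0,0,1,0,1,0,0,1,0,1,0,0,1,0,1,0,0,0.5,0,1],
)

```text
time_s: 4.95
ee_pos: [0.5359, -0.2991, 0.0908]
ee_rot: [-0.002, 0.658, 0.753, -0.0]
wrist_force: [0.8, 0.1, -0.1]
width: 0.0857
```

Run:
```python
from h import *
p=camera_params('wrist');s=telemetry.get_state();im,d=read_camera('wrist')
save('w2.png',im);print(s['ee_pos'],s['ee_rot'])
w=wcloud(p,d)
m=(np.hypot(w[...,0]-.537,w[...,1]+.30)<.03)&(w[...,2]>.038)&(w[...,2]<.055)
Q=wray(p,.046)[m];print(m.sum(),cv2.minAreaRect(Q[:,:2].astype(np.float32)*1000))
```

```text
[ 0.53593232 -0.29912458  0.09082374] [-2.25178309e-03  6.58078526e-01  7.52945907e-01 -2.10434525e-04]
2797 ((536.7538452148438, -299.1200866699219), (29.394657135009766, 31.560604095458984), 7.883370876312256)
```

View pics/w2.png

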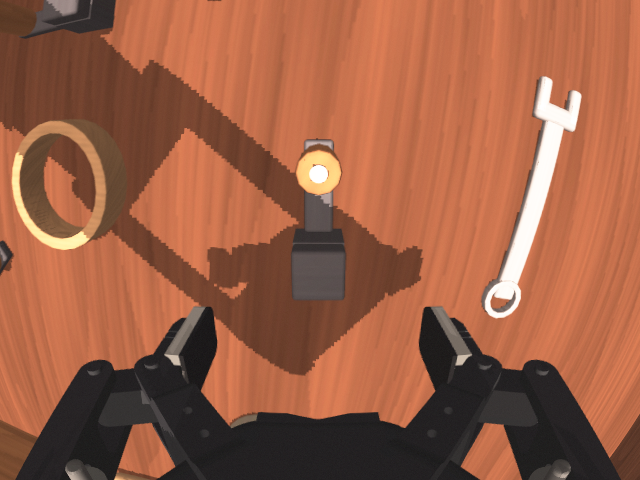

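The hub at (318,265) sits midway between the fingers and is square to them. Now I'll descend and close.

Emit:
send_rows(
  increments=[0,0.03,0.7,0,1,0,0,0.7,0,1,0,0,0.7,0,1,0,0,0.6,0,1,0,0,0.35,0,1,0,0,0,0,1,0,0,0,0,0.3,0,0,0,0,0.3],
)

```text
time_s: 5.8
ee_pos: [0.5387, -0.3004, 0.0188]
ee_rot: [0.001, 0.658, 0.753, 0.0]
wrist_force: [0.2, 0.7, 0.2]
width: 0.0589
```

Emit:
send_rows(
  increments=[0,0,0,0,0.2,0,0,0,0,0.1,0,0,0,0,0,0,0,0,0,0,0,0,0,0,0,0,0,0,0,0,0,0,0,0,0,0,0,0,0,0],
)

```text
time_s: 6.6
ee_pos: [0.5383, -0.3004, 0.0186]
ee_rot: [0.001, 0.658, 0.753, -0.0]
wrist_force: [-0.9, -1.9, 5.3]
width: 0.0292
```

Emit:
send_rows(
  increments=[0,0,-0.3,0,0,0,0,-0.8,0,0,0,0,-1,0,0,0,0,-1,0,0,0,0,-1,0,0,0,0,-1,0,0,0,0,-1,0,0,0,0,-1,0,0],
)

```text
time_s: 7.4
ee_pos: [0.5373, -0.299, 0.1942]
ee_rot: [-0.002, 0.658, 0.753, 0.0]
wrist_force: [-0.1, 0.4, -3.9]
width: 0.0292
```

Emit:
send_rows(
  increments=[0,0,-1,0,0,0,0,-0.6,0,0,0,0,0,0,0,0,0,0,0,0,0.7,0,0,0,0,0.9,0,0,0,0,0.9,0,0,0,0,0.9,0,0,0,0],
)

```text
time_s: 8.2
ee_pos: [0.5254, -0.2135, 0.2326]
ee_rot: [-0.002, 0.658, 0.753, -0.0]
wrist_force: [0.0, 0.5, -3.2]
width: 0.0292
```

Run:
```python
from h import *
p=camera_params('wrist');s=telemetry.get_state();im,d=read_camera('wrist')
save('w3.png',im);print(s['ee_pos'],s['ee_rot'],s['wrist_force'],s['moment'],s['width'])
np.savez('/tmp/w3.npz',im=im,d=d,**p,ee=s['ee_pos'])
```

```text
[ 0.52544259 -0.21348277  0.23264637] [-2.29456692e-03  6.58057602e-01  7.52964081e-01 -1.43344523e-04] [ 0.04411562  0.45426293 -3.23455947] [-0.00372012 -0.05960431  0.00071587] 0.029173242077234884
```

View pics/w3.png

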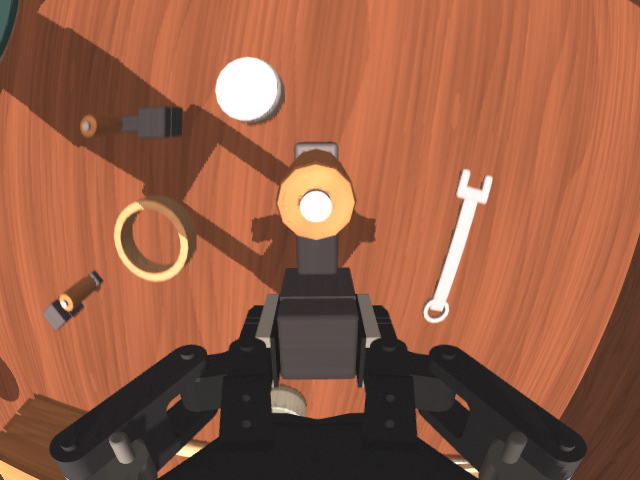

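The crank is held square in the jaws, with the hub top near (318,335) and the grip at (316,205). I'll measure where the crank sits in the hand.

Run:
```python
from h import *
z=np.load('/tmp/w3.npz');w=wcloud(z,z['d']);ee=z['ee'];im=z['im'].astype(int)
ax=np.array([-.1339,.991]);ay=np.array([.991,.1339])
rel=w-ee; X=rel[...,:2]@ax;Y=rel[...,:2]@ay
for (u,v) in [(318,335),(316,205),(318,300),(318,255)]: print(u,v,X[v,u].round(4),Y[v,u].round(4),rel[v,u,2].round(4))
m=(abs(rel[...,2]-rel[335,318,2])<.004)&(abs(X)<.03)&(abs(Y)<.0145)
Q=wray(z,ee[2]+rel[335,318,2])[m][:,:2]-ee[:2]
print('hub x',np.percentile(Q@ax,[1,99]),'y',np.percentile(Q@ay,[1,99]))
g=(abs(rel[...,2]-rel[205,325,2])<.004)&(abs(X-.06)<.03)&(abs(Y)<.03)
Q=wray(z,ee[2]+np.median(rel[...,2][g]))[g][:,:2]-ee[:2];Q2=np.c_[Q@ax,Q@ay].astype(np.float32)
print('grip',np.median(rel[...,2][g]),cv2.minEnclosingCircle(Q2*1000))
```

```text
318 335 0.0059 0.0012 0.0275
316 205 0.0588 0.0008 0.0508
318 300 0.0138 0.0012 0.0147
318 255 0.0234 0.0011 -0.0095
hub x [-0.01439961  0.01551191] y [-0.01373613  0.01412591]
grip 0.04872359700993473 ((58.92327880859375, 0.7489979267120361), 9.794746398925781)
```

Emit:
send_rows(
  increments=[0.88,0.287,0,0,0,0.88,0.287,0,0,0,0.88,0.287,0,0,0,0.88,0.287,0,0,0,0.88,0.287,0,0,0,0.88,0.287,0,0,0,0.88,0.287,0,0,0,0.88,0.287,0,0,0],
)

```text
time_s: 9.05
ee_pos: [0.5588, -0.0317, 0.233]
ee_rot: [-0.002, 0.658, 0.753, -0.001]
wrist_force: [0.4, 1.1, -3.8]
width: 0.0289
```

Emit:
send_rows(
  increments=[0.88,0.287,0,0,0,0.88,0.287,0,0,0,0.88,0.287,0,0,0,0.4,0.2,0,0,0,0,0,0,0,0,0,0,0,0,0,0,0,0,0,0,0,0,0,0,0],
)

```text
time_s: 9.85
ee_pos: [0.5759, 0.0443, 0.2351]
ee_rot: [0.0, 0.659, 0.752, -0.0]
wrist_force: [0.3, 0.4, -3.3]
width: 0.0294
```

Run:
```python
from h import *
p=camera_params('wrist');s=telemetry.get_state();im,d=read_camera('wrist')
save('w4.png',im);print(s['ee_pos'],s['ee_rot'],s['wrist_force'],s['moment'],s['width'])
np.savez('/tmp/w4.npz',im=im,d=d,**p,ee=s['ee_pos'])
```

```text
[0.57594339 0.04429059 0.23505035] [ 5.15658649e-05  6.58723470e-01  7.52385124e-01 -1.13012760e-04] [ 0.2682729   0.35587774 -3.29089819] [-0.10840481 -0.00144285  0.04571159] 0.02939524868979089
```

View pics/w4.png

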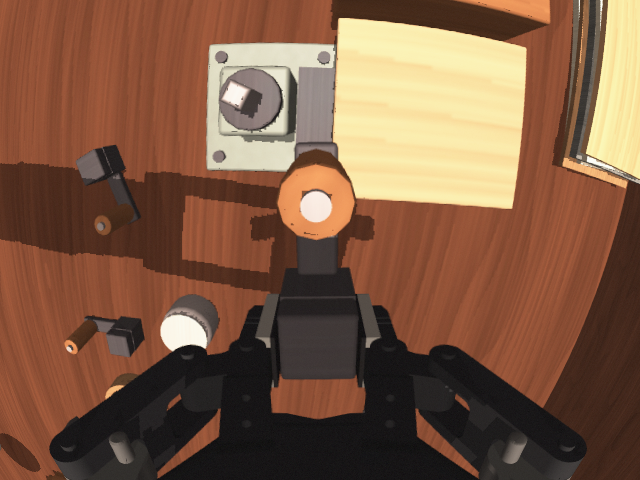

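The spindle tip is clearly visible at about (237,95), with the collar at (252,98).

Run:
```python
from h import *
z=np.load('/tmp/w4.npz');w=wcloud(z,z['d']);im=z['im']
save('c4.png',cv2.resize(im[60:140,200:300],None,fx=7,fy=7,interpolation=cv2.INTER_CUBIC))
m=(w[...,2]>.165)&(w[...,2]<.18)&(np.hypot(w[...,0]-.518,w[...,1]-.133)<.02)
v,u=np.where(m);print(m.sum(),u.mean(),v.mean(),w[m].mean(0))
b=m&(im.min(-1)>150);
Q=wray(z,.17)[b][:,:2];print('tip bright',b.sum(),Q.mean(0),cv2.minAreaRect(Q.astype(np.float32)*1000))
Q=wray(z,.17)[m][:,:2];print(cv2.minAreaRect(Q.astype(np.float32)*1000))
m=(abs(w[...,2]-.125)<.004)&(np.hypot(w[...,0]-.518,w[...,1]-.133)<.03)
Q=wray(z,.125)[m][:,:2];print('collar',m.sum(),w[m].mean(0),cv2.minEnclosingCircle(Q.astype(np.float32)*1000))
# level patches
l=(abs(w[...,2]-.057)<.01)&(w[...,0]>.6)&(w[...,0]<.72)&(abs(w[...,1]-.14)<.05);print('lift',np.median(w[...,2][l]),l.sum())
```

```text
589 235.5025466893039 94.29202037351443 [0.51846272 0.13481455 0.16891907]
tip bright 387 [0.51820333 0.13501713] ((518.254638671875, 134.90081787109375), (11.545089721679688, 11.25815486907959), 69.65074157714844)
((518.6515502929688, 134.80581665039062), (13.943601608276367, 14.477764129638672), 70.72517395019531)
collar 2239 [0.52089889 0.13446445 0.12477291] ((518.26318359375, 134.8433074951172), 21.913976669311523)
lift 0.0564174108037008 14302
```

View pics/c4.png

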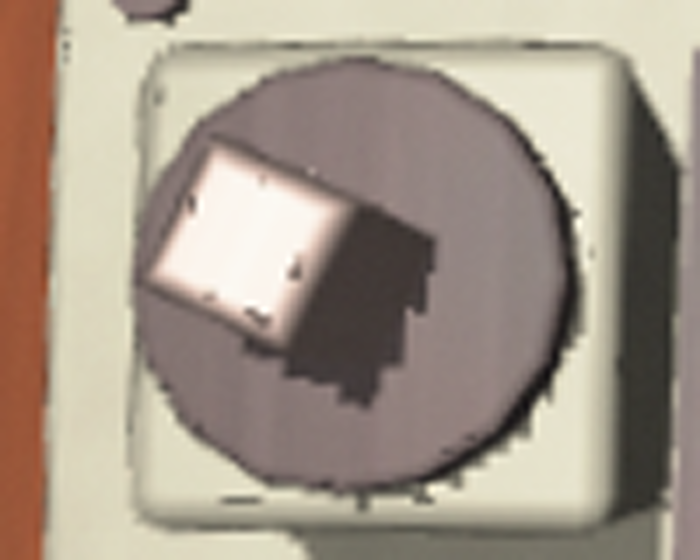

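Emit:
send_rows(
  increments=[0.778,-0.36,0,0,0,0.778,-0.36,0,0,0,0.778,-0.36,0,0,0,0.778,-0.36,0,0,0,0.778,-0.36,0,0,0,0,0,0,7.5,0,0,0,0,7.5,0,0,0,0,7.5,0],
)

```text
time_s: 10.7
ee_pos: [0.5183, 0.1354, 0.2353]
ee_rot: [0.0, 0.794, 0.608, 0.0]
wrist_force: [-0.1, 0.5, -4.3]
width: 0.0292
```

Emit:
send_rows(
  increments=[0,0,0.6,0,0,0,0,0.5,0,0,0,0,0.3,0,0,0,0,0,0,0,0,0,0,0,0,0,0,0,0,0,0,0,0,0,0,0,0,0,0,0],
)

```text
time_s: 11.5
ee_pos: [0.5187, 0.1358, 0.2007]
ee_rot: [0.0, 0.792, 0.61, 0.001]
wrist_force: [0.5, 0.1, -3.4]
width: 0.0293
```

```bash
cat > st.py <<'E'
from h import *
s=telemetry.get_state();q=s['ee_rot'];print(s['time_s'],s['ee_pos'].round(4),'xang',np.degrees(2*np.arctan2(q[2],q[1])).round(1) ,s['wrist_force'].round(1),s['moment'].round(2),s['width'].round(4),s['joint_positions'].round(2))
E
python3 st.py
python3 - <<'E'
from h import *
im,d=read_camera('scene');save('s5.png',cv2.resize(im[210:360,300:500],None,fx=4,fy=4))
im,d=read_camera('side');save('d5.png',cv2.resize(im[140:270,220:400],None,fx=4,fy=4))
E
```

```text
Traceback (most recent call last):
  File "st.py", line 2, in <module>
    s=telemetry.get_state();q=s['ee_rot'];print(s['time_s'],s['ee_pos'].round(4),'xang',np.degrees(2*np.arctan2(q[2],q[1])).round(1) ,s['wrist_force'].round(1),s['moment'].round(2),s['width'].round(4),s['joint_positions'].round(2))
                                                                                                                                                                                     ^^^^^^^^^^^^^^^^
AttributeError: 'float' object has no attribute 'round'
```

View pics/s5.png

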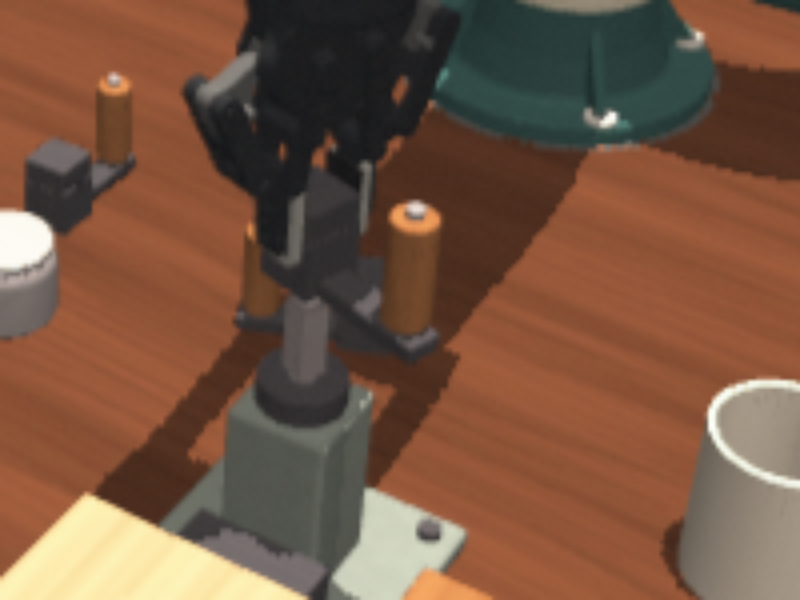

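View pics/d5.png

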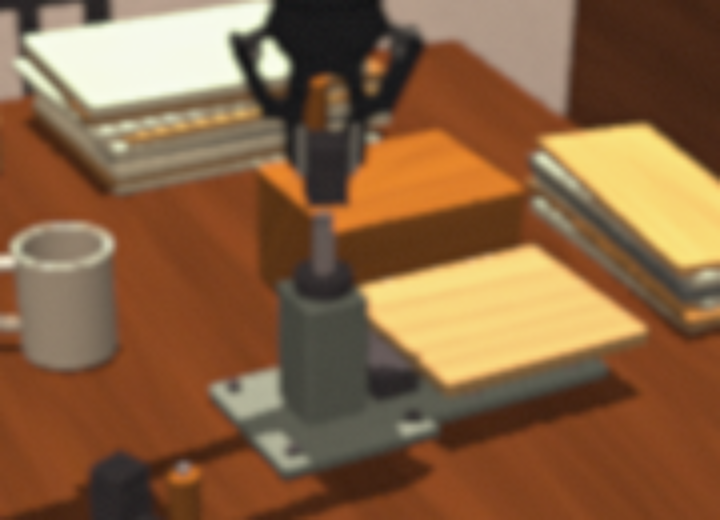

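```bash
sed -i "s/s\['width'\].round(4)/round(s['width'],4)/" st.py; python3 st.py
```

```text
11.6 [0.5186 0.1357 0.2004] xang 75.2 [-0.3  0.2 -4.2] [-0.02 -0.02 -0.04] 0.0288 [0.15 0.06 1.46 0.   1.62 0.41]
```

Emit:
send_rows(
  increments=[-0.04,0,0.2,0,0,0,0,0.15,0,0,0,0,0.1,0,0,0,0,0.06,0,0,0,0,0.04,0,0,0,0,0.04,0,0,0,0,0,0,0,0,0,0,0,0],
)

```text
time_s: 12.4
ee_pos: [0.5182, 0.1349, 0.1858]
ee_rot: [0.0, 0.792, 0.61, 0.0]
wrist_force: [-1.4, 0.2, -0.8]
width: 0.0287
```

```bash
python3 st.py
```

```text
12.4 [0.5182 0.1349 0.1858] xang 75.2 [-1.4  0.2 -0.8] [ 0.07  0.24 -0.04] 0.0287 [0.15 0.07 1.48 0.   1.59 0.41]
```

Emit:
send_rows(
  increments=[0,0,0.02,0,0,0,0,0.02,1,0,0,0,0.02,1,0,0,0,0,1,0,0,0,0,1,0,0,0,0,1,0,0,0,0,0,0,0,0,0,0,0],
)

```text
time_s: 13.2
ee_pos: [0.518, 0.1351, 0.1827]
ee_rot: [-0.001, 0.818, 0.575, -0.0]
wrist_force: [-1.5, 1.8, -1.3]
width: 0.0288
```

```bash
python3 st.py
```

```text
13.2 [0.518  0.1351 0.1827] xang 70.2 [-1.5  1.8 -1.3] [0.4  0.11 0.01] 0.0288 [0.15 0.07 1.49 0.   1.59 0.49]
```

The mouth is about 6 mm below the tip, past the taper, with little force, so the angle is right at about 70°. I'll continue down gently.

Emit:
send_rows(
  increments=[0,0,0.06,0,0,0,0,0.08,0,0,0,0,0.08,0,0,0,0,0.08,0,0,0,0,0.08,0,0,0,0,0.08,0,0,0,0,0,0,0,0,0,0,0,0],
)

```text
time_s: 14.0
ee_pos: [0.518, 0.1351, 0.1721]
ee_rot: [-0.0, 0.818, 0.575, 0.0]
wrist_force: [-1.9, 5.1, -0.5]
width: 0.0293
```

```bash
python3 st.py
```

```text
14.0 [0.518  0.1351 0.1721] xang 70.2 [-1.9  5.1 -0.5] [ 0.86  0.42 -0.05] 0.0293 [0.15 0.07 1.5  0.   1.57 0.49]
```

Emit:
send_rows(
  increments=[0.02,-0.02,0.04,0,0,0.01,0,0.08,0,0,0,0,0.08,0,0,0,0,0.08,0,0,0,0,0.08,0,0,0,0,0.06,0,0,0,0,0,0,0,0,0,0,0,0],
)

```text
time_s: 14.8
ee_pos: [0.518, 0.1353, 0.1612]
ee_rot: [0.0, 0.818, 0.575, -0.0]
wrist_force: [0.8, 0.5, -5.4]
width: 0.029
```

```bash
python3 st.py
```

```text
14.8 [0.518  0.1353 0.1612] xang 70.2 [ 0.8  0.5 -5.4] [0.18 0.06 0.01] 0.029 [ 0.15  0.08  1.52 -0.    1.54  0.5 ]
```

Emit:
send_rows(
  increments=[0,0,0.05,0,0,0,0,0.03,0,0,0,0,0.02,0,0,0,0,0.02,0,0,0,0,0.02,0,0,0,0,0,0,0,0,0,0,0,0,0,0,0,0,0],
)

```text
time_s: 15.6
ee_pos: [0.518, 0.1354, 0.1586]
ee_rot: [0.0, 0.818, 0.575, -0.0]
wrist_force: [-0.9, -0.9, -0.6]
width: 0.0288
```

```bash
python3 st.py
```

```text
15.6 [0.518  0.1354 0.1586] xang 70.2 [-0.9 -0.9 -0.6] [-0.19  0.4  -0.01] 0.0288 [ 0.15  0.08  1.52 -0.    1.54  0.5 ]
```

Emit:
send_rows(
  increments=[0,0,0.03,0,0,0,0,0,0,0,0,0,0,0,0.5,0,0,0,0,0.6,0,0,0,0,0.6,0,0,0,0,0.6,0,0,-0.2,0,0.6,0,0,-0.8,0,0.6],
)

```text
time_s: 16.4
ee_pos: [0.5166, 0.1354, 0.1804]
ee_rot: [-0.001, 0.818, 0.575, -0.002]
wrist_force: [-0.0, -0.3, 0.6]
width: 0.0515
```

Emit:
send_rows(
  increments=[0,0,-1,0,0.6,0,0,-1,0,0.6,0,0,-0.8,0,0.6,-1,0,-0.4,0,0.6,-1,0,0,0,0.6,0,0,0,0,0.6,0,0,0,0,0.6,0,0,0,0,0.6],
)

```text
time_s: 17.2
ee_pos: [0.5011, 0.0891, 0.2624]
ee_rot: [-0.0, 0.818, 0.575, 0.0]
wrist_force: [0.3, -0.6, -0.0]
width: 0.0515
```

```bash
python3 st.py;python3 - <<'E'
from h import *
s=telemetry.get_state();p=camera_params('wrist');im,d=read_camera('wrist')
save('w6.png',im);np.savez('/tmp/w6.npz',im=im,d=d,**p)
w=wcloud(p,d)
r=np.hypot(w[...,0]-.518,w[...,1]-.135)
m=(r<.025)&(w[...,2]>.175)&(w[...,2]<.22);zt=np.median(w[...,2][m]);print('hub top',zt,m.sum())
m&=abs(w[...,2]-zt)<.004
Q=wray(p,zt)[m][:,:2];print(cv2.minAreaRect(Q.astype(np.float32)*1000))
m=(r>.04)&(r<.08)&(w[...,2]>.195)&(w[...,2]<.22);zt=np.median(w[...,2][m])
Q=wray(p,zt)[m][:,:2];print('grip',zt,m.sum(),cv2.minEnclosingCircle(Q.astype(np.float32)*1000))
E
```

```text
17.2 [0.5011 0.0891 0.2624] xang 70.2 [ 0.3 -0.6 -0. ] [ 0.01  0.02 -0.01] 0.0515 [ 0.06 -0.01  1.41  0.    1.74  0.41]
hub top 0.18568893684195553 2480
((518.7471313476562, 136.08326721191406), (29.49086570739746, 29.83636474609375), 70.22932434082031)
grip 0.20388491529211875 1234 ((539.3656005859375, 191.2724609375), 11.12681770324707)
```

View pics/w6.png

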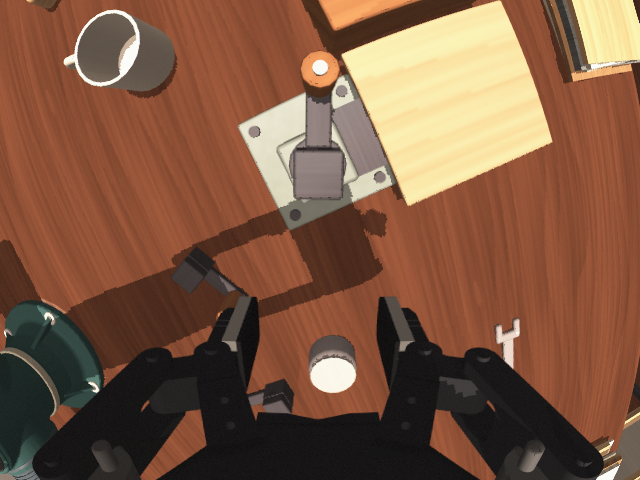

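The crank is fully home: hub top at 0.1857 m, yaw 70°, grip at (320,68). Next I'll grasp the grip.

Emit:
send_rows(
  increments=[0.872,0.006,0,0,0.6,0.872,0.006,0,0,0.6,0.872,0.006,0,0,0.6,0.872,0.006,0,0,0.6,0.872,0.006,0,0,0.6,0,0,0,0,0.6,0,0,0.8,0,0.6,0,0,0.8,0,0.6],
)

```text
time_s: 18.05
ee_pos: [0.539, 0.1912, 0.2226]
ee_rot: [0.0, 0.818, 0.575, 0.001]
wrist_force: [-0.0, -0.4, 0.6]
width: 0.0514
```

```bash
python3 st.py
```

```text
18.05 [0.539  0.1912 0.2226] xang 70.2 [-0.  -0.4  0.6] [-0.05  0.07 -0.01] 0.0514 [ 0.24  0.14  1.33 -0.    1.67  0.59]
```

Emit:
send_rows(
  increments=[0,0,0.8,0,0.6,0,0,0.8,0,0.6,0,0,0.5,0,0.6,0,0,0.25,0,0.6,0,0,0,0,0.6,0,0,0,0,0.2,0,0,0,0,0.1,0,0,0,0,0],
)

```text
time_s: 18.85
ee_pos: [0.5394, 0.1911, 0.1653]
ee_rot: [0.0, 0.818, 0.575, 0.001]
wrist_force: [0.2, 1.0, 0.6]
width: 0.0208
```

Emit:
send_rows(
  increments=[0,0,0,0,0,0,0,0,0,0,0,0,0,0,0,0,0,0,0,0,0,0,0,0,0,0,0,0,0,0,0,0,0,0,0,0,0,0,0,0],
)

```text
time_s: 19.65
ee_pos: [0.5393, 0.1912, 0.1649]
ee_rot: [0.0, 0.818, 0.575, 0.001]
wrist_force: [-0.3, 1.4, 5.8]
width: 0.0206
```

```bash
python3 st.py
python3 - <<'E'
import numpy as np
# circle chords in tool axes, 15deg/row clockwise; start world angle 70.2, tool x at 70.2
c=60/25
for st in (10,15):
  tx=0.0; 
  for k in range(0,360//st):
    a0=-np.radians(st*k);a1=-np.radians(st*(k+1))  # relative to tool x (ccw world); tool y = -90
    dx=c*(np.cos(a1)-np.cos(a0));dy=-c*(np.sin(a1)-np.sin(a0))
    print(k,round(dx,3),round(dy,3),end=' | ')
  print()
E
```

```text
19.65 [0.5393 0.1912 0.1649] xang 70.2 [-0.3  1.4  5.8] [ 0.05 -0.03 -0.02] 0.0206 [0.24 0.16 1.43 0.   1.56 0.59]
0 -0.036 0.417 | 1 -0.108 0.404 | 2 -0.177 0.379 | 3 -0.24 0.343 | 4 -0.296 0.296 | 5 -0.343 0.24 | 6 -0.379 0.177 | 7 -0.404 0.108 | 8 -0.417 0.036 | 9 -0.417 -0.036 | 10 -0.404 -0.108 | 11 -0.379 -0.177 | 12 -0.343 -0.24 | 13 -0.296 -0.296 | 14 -0.24 -0.343 | 15 -0.177 -0.379 | 16 -0.108 -0.404 | 17 -0.036 -0.417 | 18 0.036 -0.417 | 19 0.108 -0.404 | 20 0.177 -0.379 | 21 0.24 -0.343 | 22 0.296 -0.296 | 23 0.343 -0.24 | 24 0.379 -0.177 | 25 0.404 -0.108 | 26 0.417 -0.036 | 27 0.417 0.036 | 28 0.404 0.108 | 29 0.379 0.177 | 30 0.343 0.24 | 31 0.296 0.296 | 32 0.24 0.343 | 33 0.177 0.379 | 34 0.108 0.404 | 35 0.036 0.417 | 
0 -0.082 0.621 | 1 -0.24 0.579 | 2 -0.381 0.497 | 3 -0.497 0.381 | 4 -0.579 0.24 | 5 -0.621 0.082 | 6 -0.621 -0.082 | 7 -0.579 -0.24 | 8 -0.497 -0.381 | 9 -0.381 -0.497 | 10 -0.24 -0.579 | 11 -0.082 -0.621 | 12 0.082 -0.621 | 13 0.24 -0.579 | 14 0.381 -0.497 | 15 0.497 -0.381 | 16 0.579 -0.24 | 17 0.621 -0.082 | 18 0.621 0.082 | 19 0.579 0.24 | 20 0.497 0.381 | 21 0.381 0.497 | 22 0.24 0.579 | 23 0.082 0.621 |
```

Emit:
send_rows(
  increments=[-0.036,0.417,0,0,0,-0.108,0.404,0,0,0,-0.177,0.379,0,0,0,-0.24,0.343,0,0,0,0,0,0,0,0,0,0,0,0,0,0,0,0,0,0,0,0,0,0,0],
)

```text
time_s: 20.45
ee_pos: [0.57, 0.165, 0.165]
ee_rot: [-0.001, 0.818, 0.575, 0.0]
wrist_force: [-1.4, 1.6, 6.5]
width: 0.0204
```

```bash
cat >> st.py <<'E'
e=s['ee_pos'];c=np.array([.5186,.1351]);r=e[:2]-c;print('R',np.hypot(*r).round(4),'ang',np.degrees(np.arctan2(r[1],r[0])).round(1))
E
python3 st.py
python3 - <<'E'
from h import *
im,d=read_camera('scene');save('s7.png',im)
p=camera_params('scene');w=cloud(p,d)
l=(w[...,2]>.045)&(w[...,2]<.12)&(w[...,0]>.61)&(w[...,0]<.72)&(w[...,1]>.09)&(w[...,1]<.2);print('lift',np.median(w[...,2][l]),l.sum())
E
```

```text
20.45 [0.57  0.165 0.165] xang 70.2 [-1.4  1.6  6.5] [ 0.22  0.55 -0.02] 0.0204 [0.19 0.2  1.37 0.   1.57 0.53]
R 0.0594 ang 30.2
lift 0.05889636853076555 3214
```

View pics/s7.png

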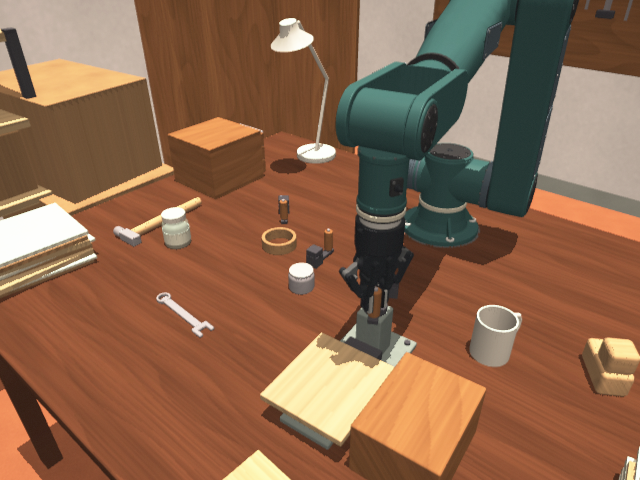

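The table rose about 2.5 mm for 40°, which matches the screw pitch. I'll keep winding.

Emit:
send_rows(
  increments=[-0.296,0.296,0,0,0,-0.343,0.24,0,0,0,-0.379,0.177,0,0,0,-0.404,0.108,0,0,0,-0.417,0.036,0,0,0,-0.417,-0.036,0,0,0,-0.404,-0.108,0,0,0,-0.379,-0.177,0,0,0],
)

```text
time_s: 21.3
ee_pos: [0.5583, 0.0906, 0.1663]
ee_rot: [-0.001, 0.818, 0.575, 0.004]
wrist_force: [0.9, 5.9, 8.7]
width: 0.0205
```

Emit:
send_rows(
  increments=[-0.343,-0.24,0,0,0,-0.296,-0.296,0,0,0,-0.24,-0.343,0,0,0,-0.177,-0.379,0,0,0,-0.108,-0.404,0,0,0,-0.036,-0.417,0,0,0,0,0,0,0,0,0,0,0,0,0],
)

```text
time_s: 22.1
ee_pos: [0.4997, 0.0776, 0.167]
ee_rot: [0.002, 0.818, 0.575, 0.003]
wrist_force: [-0.8, -1.9, 11.0]
width: 0.0208
```

```bash
python3 st.py
```

```text
22.1 [0.4997 0.0776 0.167 ] xang 70.1 [-0.8 -1.9 11. ] [ 0.39 -0.2  -0.01] 0.0208 [ 0.04  0.01  1.58 -0.    1.55  0.39]
R 0.0605 ang -108.1
```

```bash
python3 - <<'E'
from h import *
im,d=read_camera('side');save('d8.png',cv2.resize(im[130:270,220:400],None,fx=4,fy=4))
im,d=read_camera('scene');save('s8.png',cv2.resize(im[250:450,260:500],None,fx=3,fy=3))
E
python3 st.py
```

```text
22.2 [0.4998 0.0776 0.167 ] xang 70.1 [-0.6 -2.9 11.4] [ 0.31 -0.21  0.01] 0.021 [ 0.04  0.01  1.58 -0.    1.55  0.39]
R 0.0605 ang -108.1
```

View pics/d8.png

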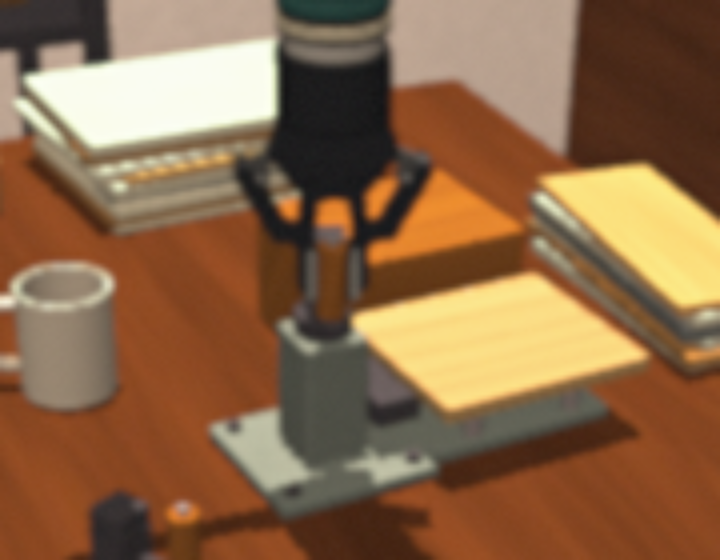

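View pics/s8.png

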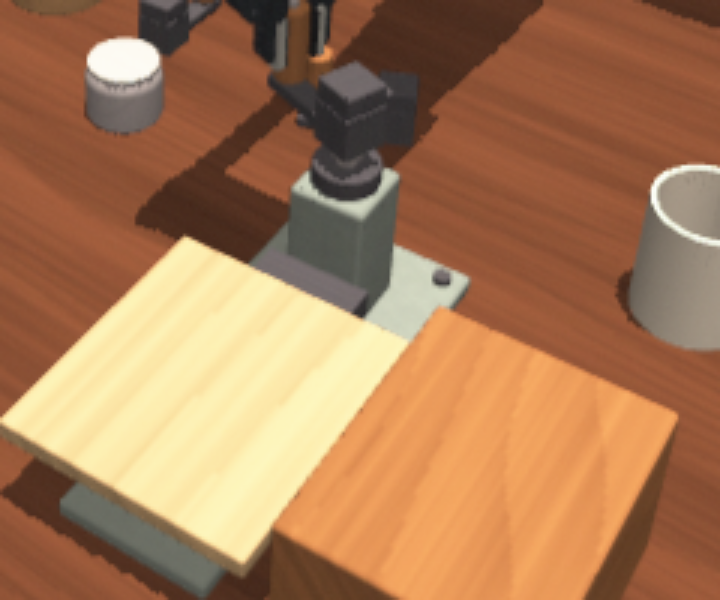

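Emit:
send_rows(
  increments=[0.036,-0.417,-0.03,0,0,0.108,-0.404,0,0,0,0.177,-0.379,0,0,0,0.24,-0.343,0,0,0,0.296,-0.296,0,0,0,0.343,-0.24,0,0,0,0.379,-0.177,0,0,0,0.404,-0.108,0,0,0],
)

```text
time_s: 23.0
ee_pos: [0.4583, 0.1439, 0.1668]
ee_rot: [0.001, 0.818, 0.575, -0.001]
wrist_force: [-6.3, -3.4, 12.3]
width: 0.0203
```

Emit:
send_rows(
  increments=[0.417,-0.036,0,0,0,0.417,0.036,0,0,0,0.404,0.108,0,0,0,0.379,0.177,0,0,0,0.343,0.24,0,0,0,0.296,0.296,0,0,0,0.24,0.343,0,0,0,0.177,0.379,0,0,0],
)

```text
time_s: 23.8
ee_pos: [0.5173, 0.1953, 0.1656]
ee_rot: [-0.001, 0.818, 0.575, -0.0]
wrist_force: [-3.6, 0.2, 7.9]
width: 0.0205
```

Emit:
send_rows(
  increments=[0.108,0.404,0,0,0,0.036,0.417,0,0,0,0,0,0,0,0,0,0,0,0,0,0,0,0,0,0,0,0,0,0,0,0,0,0,0,0,0,0,0,0,0],
)

```text
time_s: 24.6
ee_pos: [0.5388, 0.1914, 0.1654]
ee_rot: [-0.0, 0.818, 0.575, 0.001]
wrist_force: [-0.5, 1.4, 5.1]
width: 0.0209
```

```bash
python3 st.py
python3 - <<'E'
from h import *
im,d=read_camera('scene');p=camera_params('scene');w=cloud(p,d);save('s9.png',cv2.resize(im[230:450,240:500],None,fx=3,fy=3))
l=(w[...,2]>.045)&(w[...,2]<.12)&(w[...,0]>.61)&(w[...,0]<.72)&(w[...,1]>.09)&(w[...,1]<.2);print('lift',np.median(w[...,2][l]),l.sum())
E
```

```text
24.6 [0.5388 0.1914 0.1654] xang 70.2 [-0.5  1.4  5.1] [0.25 0.08 0.  ] 0.0209 [0.24 0.16 1.43 0.   1.56 0.59]
R 0.0598 ang 70.3
lift 0.08115483907528288 3261
```

View pics/s9.png

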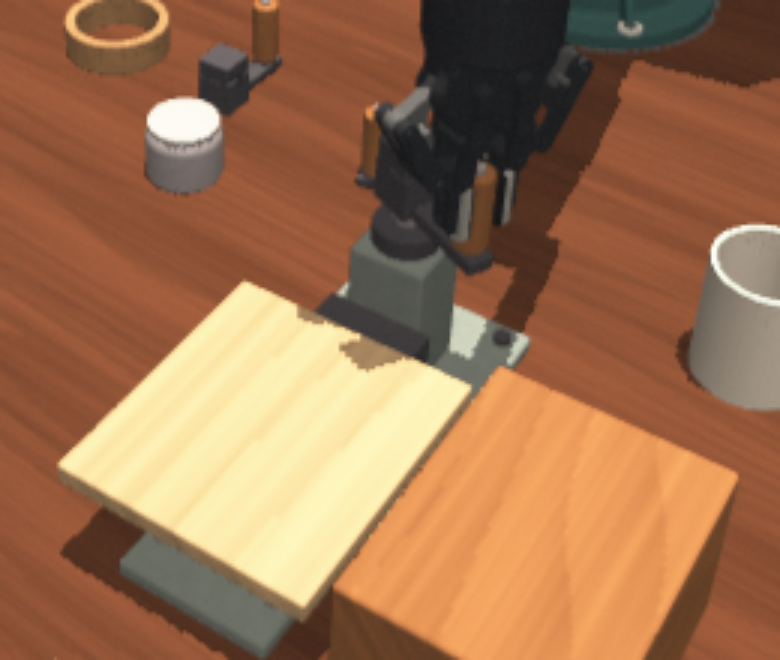

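One full turn raised the table from 56.4 to 81.2 mm. I'll wind another 300° and then measure.

Emit:
send_rows(
  increments=[-0.036,0.417,0,0,0,-0.108,0.404,0,0,0,-0.177,0.379,0,0,0,-0.24,0.343,0,0,0,-0.296,0.296,0,0,0,-0.343,0.24,0,0,0,-0.379,0.177,0,0,0,-0.404,0.108,0,0,0],
)

```text
time_s: 25.45
ee_pos: [0.5771, 0.1261, 0.1659]
ee_rot: [-0.002, 0.818, 0.575, 0.001]
wrist_force: [-2.4, 5.2, 7.6]
width: 0.0208
```

Emit:
send_rows(
  increments=[-0.417,0.036,0,0,0,-0.417,-0.036,0,0,0,-0.404,-0.108,0,0,0,-0.379,-0.177,0,0,0,-0.343,-0.24,0,0,0,-0.296,-0.296,0,0,0,-0.24,-0.343,0,0,0,-0.177,-0.379,0,0,0],
)

```text
time_s: 26.25
ee_pos: [0.5211, 0.0749, 0.167]
ee_rot: [0.001, 0.818, 0.575, 0.004]
wrist_force: [4.6, 1.1, 6.9]
width: 0.0208
```

Emit:
send_rows(
  increments=[-0.108,-0.404,0,0,0,-0.036,-0.417,0,0,0,0.036,-0.417,-0.03,0,0,0.108,-0.404,0,0,0,0.177,-0.379,0,0,0,0.24,-0.343,0,0,0,0.296,-0.296,0,0,0,0.343,-0.24,0,0,0],
)

```text
time_s: 27.05
ee_pos: [0.4591, 0.122, 0.1672]
ee_rot: [0.002, 0.819, 0.574, -0.001]
wrist_force: [-4.0, -4.8, 10.1]
width: 0.0205
```

Emit:
send_rows(
  increments=[0.379,-0.177,0,0,0,0.404,-0.108,0,0,0,0.417,-0.036,0,0,0,0.417,0.036,0,0,0,0.404,0.108,0,0,0,0.379,0.177,0,0,0,0,0,0,0,0,0,0,0,0,0],
)

```text
time_s: 27.85
ee_pos: [0.4794, 0.1814, 0.1663]
ee_rot: [-0.001, 0.818, 0.575, 0.001]
wrist_force: [-3.9, 2.5, 6.8]
width: 0.0208
```

```bash
python3 st.py
cat > lv.py <<'E'
from h import *
import sys
for n in ['scene','side']:
    im,d=read_camera(n);p=camera_params(n);w=cloud(p,d);i=im.astype(int)
    if len(sys.argv)>1: save(n+sys.argv[1]+'.png',im)
    # local frame: stand +x at 5 deg
    a=np.radians(5.);X=(w[...,0]-.5186)*np.cos(a)+(w[...,1]-.135)*np.sin(a);Y=-(w[...,0]-.5186)*np.sin(a)+(w[...,1]-.135)*np.cos(a)
    z=w[...,2]; ok=(z>.05)&(z<.13)
    for nm,m in (('lift',ok&(X>.085)&(X<.21)&(abs(Y)<.06)),('lift near',ok&(X>.08)&(X<.21)&(Y>.035)&(Y<.07)),('blk near',ok&(X>.08)&(X<.20)&(Y>.105)&(Y<.14)),('blk',ok&(X>.08)&(X<.2)&(Y>.11)&(Y<.21))):
        v=z[m];print(n,nm,m.sum(),np.median(v).round(5) if m.sum() else None, v.std().round(4) if m.sum() else None)
E
python3 lv.py 10
```

```text
27.85 [0.4794 0.1814 0.1663] xang 70.2 [-3.9  2.5  6.8] [0.44 0.2  0.05] 0.0208 [0.25 0.03 1.56 0.   1.55 0.59]
R 0.0606 ang 130.3
scene lift 4093 0.10201 0.0011
scene lift near 1355 0.10203 0.0011
scene blk near 1394 0.10361 0.0011
scene blk 4273 0.10361 0.0011
side lift 733 0.10333 0.0053
side lift near 199 0.10336 0.0013
side blk near 146 0.10474 0.0013
side blk 412 0.10492 0.0013
```

View pics/scene10.png

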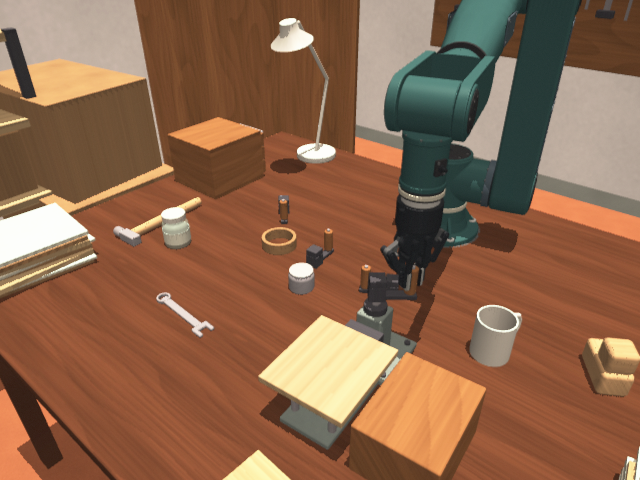

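The lift table is 1.5 mm low in both views, so it needs about 22° more.

Emit:
send_rows(
  increments=[0.343,0.24,0,0,0,0.296,0.296,0,0,0,0.053,0.065,0,0,0,0,0,0,0,0,0,0,0,0,0,0,0,0,0,0,0,0,0,0,0,0,0,0,0,0],
)

```text
time_s: 28.75
ee_pos: [0.499, 0.1922, 0.1659]
ee_rot: [-0.001, 0.818, 0.575, 0.0]
wrist_force: [-3.8, 2.5, 5.6]
width: 0.0208
```

```bash
python3 st.py; python3 lv.py 11
```

```text
28.75 [0.499  0.1922 0.1659] xang 70.2 [-3.8  2.5  5.6] [0.36 0.34 0.  ] 0.0208 [0.26 0.08 1.51 0.   1.55 0.61]
R 0.0604 ang 109.0
scene lift 4090 0.10355 0.0011
scene lift near 1352 0.10361 0.0011
scene blk near 1397 0.1036 0.0011
scene blk 4287 0.10355 0.0011
side lift 735 0.10479 0.0054
side lift near 198 0.10492 0.0013
side blk near 144 0.10471 0.0012
side blk 409 0.10498 0.0012
```

Level within 0.2 mm in both views. I'll release and back off upward.

Emit:
send_rows(
  increments=[0,0,0,0,0.3,0,0,0,0,0.5,0,0,0,0,0.5,0,0,0,0,0.5,0,0,-0.3,0,0.5,0,0,-0.8,0,0.5,0,0,-1,0,0.5,0,0,-1,0,0.5],
)

```text
time_s: 29.65
ee_pos: [0.4995, 0.1913, 0.244]
ee_rot: [-0.0, 0.818, 0.575, -0.0]
wrist_force: [-0.4, 0.4, 0.6]
width: 0.0426
```

Emit:
send_rows(
  increments=[0,0,-1,0,0.5,-1,0,-0.5,0,0.5,-1,0,0,0,0.5,-1,0,0,0,0.5,-1,0,0,0,0.5,-1,0,0,0,0.5,0,0,0,0,0.5,0,0,0,0,0.5],
)

```text
time_s: 30.45
ee_pos: [0.4574, 0.0737, 0.281]
ee_rot: [0.0, 0.819, 0.574, 0.001]
wrist_force: [0.1, 0.6, 0.0]
width: 0.0426
```

```bash
python3 st.py; python3 lv.py 12;python3 - <<'E'
from h import *
p=camera_params('wrist');im,d=read_camera('wrist');save('w12.png',im);w=wcloud(p,d)
r=np.hypot(w[...,0]-.518,w[...,1]-.135)
m=(r<.02)&(w[...,2]>.17)&(w[...,2]<.22);zt=np.median(w[...,2][m]);print('hub top',zt,m.sum())
m&=abs(w[...,2]-zt)<.004
print(cv2.minAreaRect(wray(p,zt)[m][:,:2].astype(np.float32)*1000))
a=np.radians(5.);X=(w[...,0]-.5186)*np.cos(a)+(w[...,1]-.135)*np.sin(a);Y=-(w[...,0]-.5186)*np.sin(a)+(w[...,1]-.135)*np.cos(a)
z=w[...,2];ok=(z>.08)&(z<.125)
for m in (ok&(X>.085)&(X<.21)&(Y>.02)&(Y<.07),ok&(X>.08)&(X<.2)&(Y>.105)&(Y<.15)): print(m.sum(),np.median(z[m]))
E
```

```text
30.45 [0.4574 0.0737 0.281 ] xang 70.1 [0.1 0.6 0. ] [0.02 0.04 0.02] 0.0426 [ 0.04 -0.11  1.47  0.    1.78  0.38]
R 0.0867 ang -134.9
scene lift 4075 0.10352 0.0011
scene lift near 1346 0.10359 0.0011
scene blk near 1393 0.10355 0.001
scene blk 4278 0.1036 0.0011
side lift 739 0.1049 0.0053
side lift near 203 0.10498 0.0012
side blk near 158 0.1047 0.0013
side blk 409 0.10473 0.0012
hub top 0.18562682764048127 2133
((517.2418212890625, 136.55953979492188), (30.301902770996094, 30.031951904296875), 23.393278121948242)
5760 0.10341659063363272
0 nan
  return _methods._mean(a, axis=axis, dtype=dtype,
  ret = ret.dtype.type(ret / rcount)
```

View pics/w12.png

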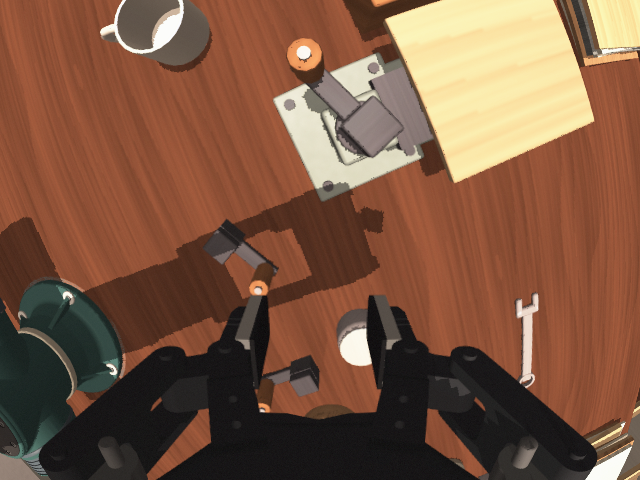

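View pics/scene12.png

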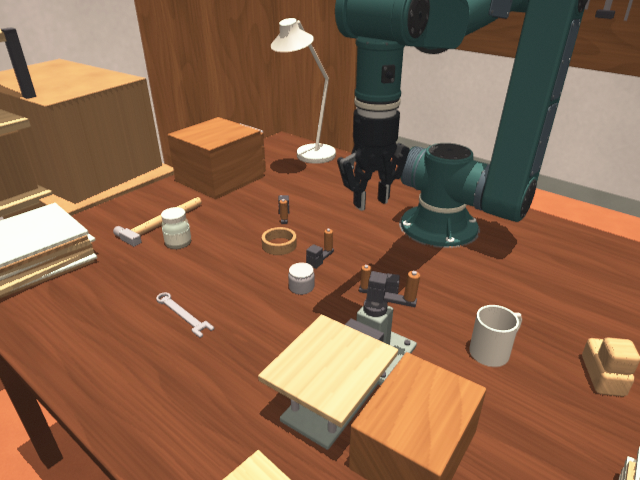

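The crank sits home (hub top at 0.1856 m), nothing else has moved, and the hand is clear. I'm handing in.

```bash
python3 -c "
from h import *
print(job.hand_in())"
```

```text
the job is handed in; nothing more can be done
None
```

The crank is on the spindle and let go of, and the lifting table is level with the cutting block. I handed the job in at about 30.6 s of the 72 s allowed.

- **Crank chosen:** of the four similar cranks I took the farthest one, 0.62 m from the base, gripping it by its hub.
- **Fitting:** I pressed it on lightly and turned it about 5° until it dropped, at a yaw of about 70°. It met a sideways force of about 5 N on the way down. A shift of under 1 mm eased that and it went fully home.
- **Winding:** I wound it clockwise by the grip, about 682° in all. That raised the table from about 56.4 mm to the block's height.

**Last checks, after release:**

| Check | Result |
|---|---|
| Table top / block top, scene camera | 103.5–103.6 mm / 103.6 mm |
| Table top / block top, side camera | 104.9–105.0 mm / 104.7 mm |
| Hub top (186 mm when fully home) | 185.6 mm |

- **Camera disagreement:** the two cameras differ by about 1.3 mm in absolute height. Each on its own shows the two tops level within 0.3 mm.
- **Failed check:** my last level check with the wrist camera did not work for the block, which was out of its view.
- **Forces:** while winding, the hand pressed down on the grip with about 5 to 12 N and rode up by about 2 mm in parts of each turn. The crank was still home afterwards.
- **Other things:** nothing else looked moved in the last scene picture.

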